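Move a wire feeder's lift-off door by its sprung hinge pin

TASK

One of the two wire feeders on the welding bench has its small roll door hung on its hinge bracket; the other has none. Pinch the door's sprung hinge pin back, lift the door off and hang it on the other feeder's bracket: the plain stub down in the open slot, the sprung pin fully out through the holed lug, the door hanging upright and still. That bracket was clamped on by eye, so feel for the place with the pin held back; never force, pry or drop the door, and leave the other things on the bench where they are.

Things in the scene. Friction and masses are not known exactly. Their poses are not given: they have to be found in the camera images.
- door_mid (a point): The loose roll door (steel, 0.45 kg): this point is on its hinge axis, midway. Door axes: y along the hinge toward the plain stub, z up, x normal to the panel, into the feeder. A 16 mm hinge tube ends in square collars (22 mm wide and high), end faces at y = -90 and +90 mm. The panel (3 mm thick, 144 mm wide) hangs to 97 mm below the axis. Carried by the pinch of its two finger plates.
- fixed_plate (a point): Fixed finger plate standing on the door's tube: upright steel, 24 mm wide (x), 5 mm thick (y); this point is on its outer face, at door y = +19 mm, 28 mm above the axis. Both plates reach 44 mm above the axis and are free to grip from 12 mm up. It stays put as the pin is drawn: a pinch centred on the door's middle or a little to -y does not shove the door against the +y lug.
- pin_plate (a point): The sprung pin's finger plate, same size; this point is on its outer face, 28 mm above the axis, at door y = -34 mm with the pin out (53 mm over both plates), -19 mm with it fully in (38 mm over both). Squeeze it toward the fixed plate to draw the pin in; hold the pinch to carry the door; letting go springs the pin out.
- stub_tip (a point): Tip of the door's fixed plain stub: on the axis, 8 mm in diameter, 15 mm long beyond the +y collar. At the other end, beyond the -y collar, the sprung pin has the same size and a tapered tip; fully drawn in, its tip is flush with the collar's face.
- pin (a joint): How far the door's sprung hinge pin is drawn in, in m: 0 fully out, 0.015 fully in. The spring pushes it out with 4 N at 0 and 7 N at 0.015.
- old_feeder: Wire feeder with the door on at first: blue case, fixed, 160 mm deep (x), 240 wide (y), 150 high (carry handle 192); origin under its centre on the bench, x from its front (door side, toward the robot) to its back. The hung door's axis runs along y at x = -96, z = 165 mm its +y collar against the +y lug (it can shift 5 mm to -y). With the pin fully in it lifts straight up; the panel must clear the lug tops before moving sideways.
- new_feeder: The wire feeder without a door: fixed, same make, size and axes, bracket of the same sizes (hung door: axis at x = -96, z = 165 mm). But its bracket was clamped on by eye: shifted along the feeder's y by an unmeasured amount, up to 10 mm either way, where it stays. Seat the door gently: above 40 N on either feeder something bends.
- new_hinge (a point): Nominal middle of the new feeder's hinge axis (on the case, not on the shifted bracket). Lugs: 8 mm thick, 32 mm wide in x, inner faces 92.5 mm either side of the bracket's true middle. The +y lug is an open-topped slot 14 mm wide, top 14 mm above the axis, for the stub; the -y lug has a closed hole 14 x 14 mm for the pin, 6 mm below to 8 above the axis, top 16 mm above the axis.
- new_case_front (a point): Middle of the top edge of the new feeder's front, z = 150 mm. With the pin drawn in, the door drops between the lugs if within 2.5 mm of the bracket's middle along y and 3 mm along x. If not, an end collar lands on a lug about 25 mm above the seat: the +y end if the door is too far to +y, the -y end if too far to -y.
- hammer: Bystander: a hammer lying on the bench.
- wrench: Bystander: a wrench lying on the bench.
- square_tube: Bystander: an offcut of square steel tube, 150 x 30 x 30 mm.
- spray_can: Bystander: a grey can, 56 mm in diameter, 130 mm tall; origin under its centre.
- wire_spool: Bystander: a black wire spool lying flat, 100 mm in diameter, 46 mm high.
- magnet_square: Bystander: an L-shaped grey welding square, 100 x 90 x 25 mm.
- mug: Bystander: a white mug, 85 mm tall.

How it is judged:
By the outcome, as a careful person would: the job done as asked, in the order asked, and still so for the second after the job is handed in, with the robot touching nothing.
It also fails if it takes over 58 s, if anything falls off the work surface, if the arm or the gripper's body presses on something with over 40 N, if the wrist force passes 120 N, or if a joint passes its speed limit or range.

ROBOT

A 6-joint arm with a two-finger parallel gripper is mounted at the origin on the work surface. World frame = base frame: x ahead of the robot, y to its left, z up, the work surface at z = 0. Lengths are in m, angles in degrees, forces in N, time in s.
With the tool pointing down it reaches from about 0.375 to 0.9 m from the base axis. Payload 3.1 kg.
Tool frame: the origin (TCP) lies at the very end of the fingers, on their centre line; the grasp point (between the pads) lies 19 mm behind it; z points along the fingers, y is the line along which they close (so a half turn about z gives the same grasp; the last joint's range is limited). The gripper opens to 87 mm and grips with 3 to 60 N. Pads are 19 mm wide; open, the fingers measure 117 mm over their backs; the gripper's body (75 mm by 190 mm) begins 51 mm behind the grasp point.
Start: joints at [59.845, 30.224, 82.088, -0, 67.689, -10.227], TCP at [0.213, 0.588, 0.223] pointing down, gripper open.
Joint ranges: [-176.69, 176.69], [-43.24, 126.21], [12.49, 139.97], [-82, 262], [0, 151.66], [-163.58, 163.58]. Speed limits (degrees/s): [159.86, 159.86, 180, 180, 180, 180].

INTERFACE

Orientations are given as a 3x3 rotation matrix whose columns are the frame's x, y, z axes.
In Python, from rig import bot, imaging gives the robot as it stands.
- The arm moves only by the tool drive_tool, never from a script. Its argument "deltas" is text: rows parted by semicolons, each of 5 numbers parted by spaces: the finger opening in mm, from 0 to 87, then the shift along the world's x, y, z in mm, then the turn about the world's z in rad. In form: jaw dx dy dz twist; .... A call has 1 to 12 rows; each row is the pose to reach, as a shift and turn from the pose commanded when the call began; what a row does not reach only later rows make up. A row lasts 1/10 s, in which the tool goes at most 50 mm and 8.59 degrees, less where a joint would pass 70% of its speed; a pose out of reach is approached as far as the arm can. A call with a gripper value outside its range is refused whole. The fingers move at their own pace and stop on an object; the grip force is fixed at half the most. Time passes only in rows, so rows that repeat a pose let the fingers close. It gives the time, the measured TCP pose, the force, the opening and the grip force at its end, in the units of the state.
- bot.read_state(): the state, without advancing time (a new reading comes with each control period).
- imaging.capture(name): name is "scene" or "top" or "wrist"; returns the picture (384x512x3 uint8, red, green, blue); there is no depth.
- imaging.camera_model(name): a dict with "fx", "fy", "cx", "cy" (pixels), "T" (4x4, takes a point from camera to world coordinates). Camera axes: x right, y down, z forward; pixel columns grow to the right and rows downward; lengths in m; the calibration is good to about 2 mm. The wrist camera is an equidistant fisheye: a pixel r from the principal point sees the ray r / f radians off the axis. A picture is of the moment at which its call begins: read the wrist's pose just before it. camera_model takes no time and is no camera call; for the wrist camera it gives the pose at the moment of the call.
- bot.hand_in(): hands the job in; it is judged then, once.
The state is a dict: "time_s": time; "joint_positions": joint angles; "qvel": joint speeds; "tau": joint torques, N m; "position": TCP position; "tcp_rot": TCP orientation; "force": force on the tool from outside, world axes, zero at the start; "moment": the same for the moment, N m; "opening": opening from 0.0 (shut) to 1.0 (fully open); "grasp_force": force on a finger pad.
Only numpy, scipy, OpenCV 4.12 (cv2) and the standard library are available. Lean on these libraries where they do the work, as an engineer would, in place of code of your own. Each camera call takes 0.05 s, during which the arm holds its last target. There are 200 camera calls.

## Working session

There is one attempt and no reset: what is moved stays moved. The work goes in short steps, Python scripts to look and compute and a tool call to move; the robot and the scene stay as the last step left them, time stands still between calls to the robot, and variables do not carry over. Pictures are saved under pics/ and viewed, at most 10 in all, crops included, and the job is handed in when it is done.

Besides the shell and the picture viewer there is one more tool, called after ">>>" by a JSON object that holds its "fn" and its "kwargs", one argument or row to a line. drive_tool: Moves the arm, as the interface text tells. Its arguments: {"type":"object","properties":{"deltas":{"type":"string"}},"required":["deltas"]}

```bash
mkdir -p pics; python3 - <<'E'
from rig import bot, imaging
import cv2,numpy as np
s=bot.read_state(); print(s['time_s'],s['position'],s['tcp_rot'],s['force'],s['opening'])
for n in("scene","top"):
    im=imaging.capture(n); cv2.imwrite(f'pics/{n}0.png',im[:,:,::-1]); 
    m=imaging.camera_model(n); print(n,m)
E
```

```text
0.0 [0.21261308 0.58694618 0.22159283] [[-9.40130364e-01  3.40813421e-01 -1.05385526e-03]
 [ 3.40814868e-01  9.40128568e-01 -1.87113109e-03]
 [ 3.53052843e-04 -2.11827670e-03 -9.99997694e-01]] [-0.32721737 -0.6735996   0.21476045] 1.0010737757954085
scene {'fx': 414.61233335221317, 'fy': 414.61233335221317, 'cx': 253.8660346049737, 'cy': 201.61696812416233, 'T': array([[-0.78332663,  0.4445407 , -0.43449162,  1.09077048],
       [ 0.62148452,  0.57413939, -0.53302997,  0.61614047],
       [ 0.01250524, -0.68756639, -0.72601383,  0.99211762],
       [ 0.        ,  0.        ,  0.        ,  1.        ]])}
top {'fx': 466.6997304824716, 'fy': 466.6997304824716, 'cx': 263.6705921326384, 'cy': 186.71514655109448, 'T': array([[-2.70012763e-02, -9.84822170e-01,  1.71453275e-01,
         2.71978923e-01],
       [-9.99635384e-01,  2.66313445e-02, -4.45773199e-03,
        -9.49086463e-03],
       [-1.75957930e-04, -1.71511124e-01, -9.85182168e-01,
         1.73652434e+00],
       [ 0.00000000e+00,  0.00000000e+00,  0.00000000e+00,
         1.00000000e+00]])}
```

View pics/scene0.png

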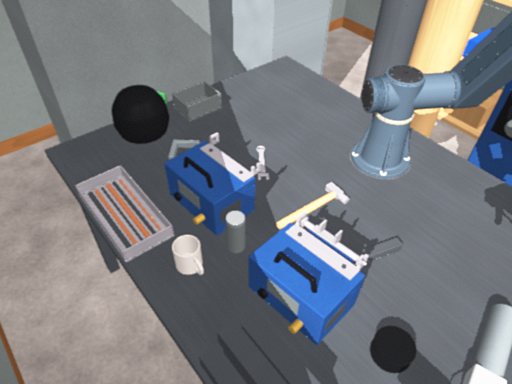

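View pics/top0.png

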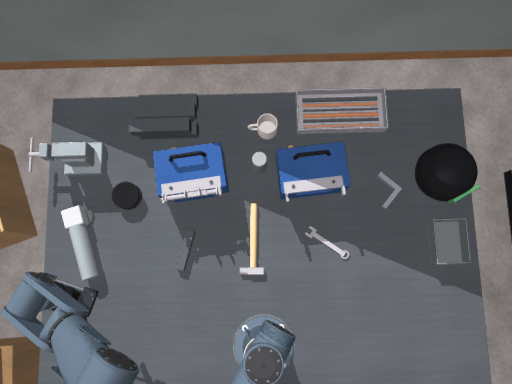

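The scene shows the door on the feeder nearest the camera, at px (325,240), and the bare bracket at (235,160). In the top view the old feeder is at (190,170) and the new one at (313,170). I'll zoom in on both.

```bash
cat > h.py <<'E'
import numpy as np,cv2
from rig import bot,imaging
def ray(n,u,v,m=None):
    m=m or imaging.camera_model(n);T=m['T']
    x=(u-m['cx'])/m['fx'];y=(v-m['cy'])/m['fy']
    if n=='wrist':
        r=np.hypot(x,y);d=np.array([x/r*np.sin(r),y/r*np.sin(r),np.cos(r)]) if r>0 else np.array([0,0,1.])
    else:d=np.array([x,y,1.])
    return T[:3,3],T[:3,:3]@d
def onz(n,u,v,z,m=None):
    o,d=ray(n,u,v,m);return o+d*(z-o[2])/d[2]
def proj(n,P,m=None):
    m=m or imaging.camera_model(n);T=m['T'];p=T[:3,:3].T@(np.asarray(P)-T[:3,3])
    if n=='wrist':
        t=np.arctan2(np.hypot(p[0],p[1]),p[2]);h=np.hypot(p[0],p[1])+1e-12
        return np.array([m['cx']+m['fx']*t*p[0]/h,m['cy']+m['fy']*t*p[1]/h])
    return np.array([m['cx']+m['fx']*p[0]/p[2],m['cy']+m['fy']*p[1]/p[2]])
E
python3 - <<'E'
import cv2,numpy as np
t=cv2.imread('pics/top0.png')
a=cv2.resize(t[135:210,145:240],None,fx=8,fy=8,interpolation=cv2.INTER_CUBIC)[:,:760]
cv2.imwrite('pics/c1.png',a)
a=cv2.resize(t[135:210,268:363],None,fx=8,fy=8,interpolation=cv2.INTER_CUBIC)
cv2.imwrite('pics/c2.png',a)
E
```

```text
(no output)
```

View pics/c1.png

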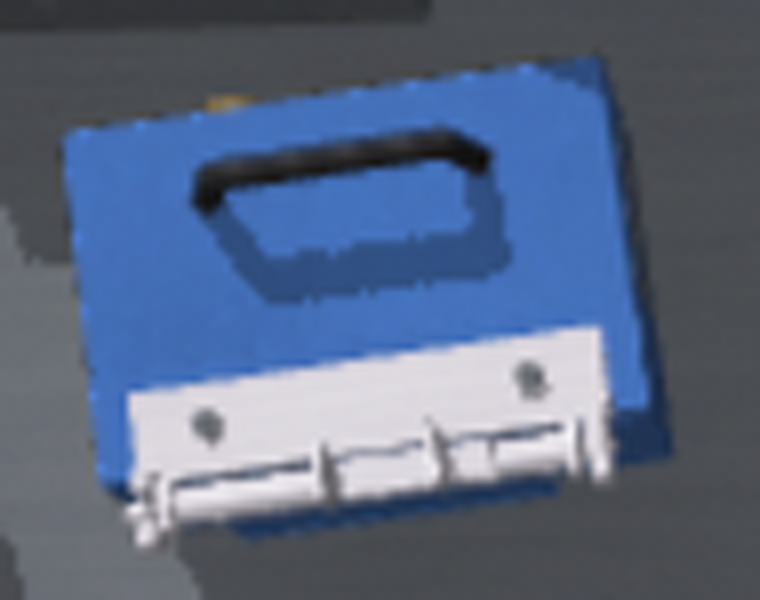

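View pics/c2.png

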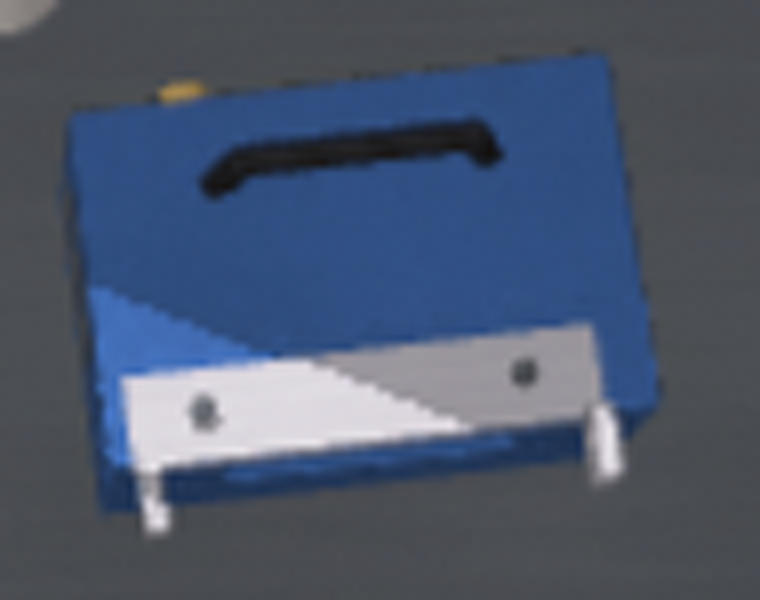

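The crops show the old feeder's top corners and the door plates at crop px (325,475) and (437,455). The new bracket's lugs are at (155,500) and (605,445).

```bash
python3 - <<'E'
from h import *
def feeder(name,off,bl,br,fr,fl,pts):
    P=[onz('top',off[0]+u/8,off[1]+v/8,.15)[:2] for u,v in(bl,br,fr,fl)]
    print(name,[np.linalg.norm(P[i]-P[(i+1)%4]).round(3) for i in range(4)])
    c=np.mean(P,0); ydir=(P[0]+P[3]-P[1]-P[2]);ydir/=np.linalg.norm(ydir)
    xdir=(P[0]+P[1]-P[2]-P[3]);print('yaw from y',np.degrees(np.arctan2(-ydir[0],ydir[1])),'from x',np.degrees(np.arctan2(xdir[1],xdir[0])))
    X=np.array([ydir[1],-ydir[0]]); print('centre',c,'hinge',c-.096*X)
    for (u,v,z) in pts:
        p=onz('top',off[0]+u/8,off[1]+v/8,z)[:2]-c; print('  ',(u,v),'local',(p@X*1e3).round(1),(p@ydir*1e3).round(1),'world',(p+c).round(4))
feeder('old',(145,135),(65,133),(603,60),(647,408),(97,487),[(128,395,.153),(600,328,.153),(207,427,.153),(530,380,.153),(327,475,.2),(437,455,.2)])
feeder('new',(268,135),(72,115),(603,55),(657,402),(100,467),[(122,378,.153),(592,325,.153),(204,412,.153),(525,373,.153),(155,500,.179),(605,445,.181)])
E
```

```text
old [np.float64(0.237), np.float64(0.156), np.float64(0.238), np.float64(0.158)]
yaw from y 6.602543825154745 from x 6.053743171351598
centre [0.61819138 0.2403529 ] hinge [0.52282809 0.2293147 ]
   (128, 395) local -41.4 102.0 world [0.5653 0.3369]
   (600, 328) local -41.1 -103.0 world [0.5892 0.1333]
   (207, 427) local -60.2 69.8 world [0.5504 0.3028]
   (530, 380) local -59.5 -70.3 world [0.5672 0.1637]
   (327, 475) local -96.7 14.3 world [0.5205 0.2434]
   (437, 455) local -94.8 -32.1 world [0.5277 0.1976]
new [np.float64(0.235), np.float64(0.156), np.float64(0.242), np.float64(0.156)]
yaw from y 5.133841741489777 from x 3.9823826910179836
centre [ 0.61199976 -0.1891429 ] hinge [ 0.51638487 -0.19773323]
   (122, 378) local -41.1 108.7 world [ 0.5614 -0.0846]
   (592, 325) local -41.6 -96.0 world [ 0.5792 -0.2885]
   (204, 412) local -60.0 75.4 world [ 0.5455 -0.1194]
   (525, 373) local -59.1 -64.3 world [ 0.5589 -0.2584]
   (155, 500) local -99.2 102.9 world [ 0.504  -0.0955]
   (605, 445) local -98.3 -88.6 world [ 0.522  -0.2862]
```

>>> {"fn": "drive_tool", "kwargs": {
  "deltas": "87 310 -355 80 0.459; 87 310 -355 80 0.459; 87 310 -355 80 0.459; 87 310 -355 80 0.459; 87 310 -355 80 0.459; 87 310 -355 80 0.459; 87 310 -355 80 0.459; 87 310 -355 80 0.459; 87 310 -355 80 0.459; 87 310 -355 80 0.459; 87 310 -355 80 0.459; 87 310 -355 80 0.459"
}}

```text
time_s: 1.3
position: [0.5229, 0.2319, 0.302]
tcp_rot: [[-0.994, -0.109, -0.002], [-0.109, 0.994, 0.0], [0.002, 0.0, -1.0]]
force: [-0.9, 0.0, -0.2]
opening: 0.997
grasp_force: 0.0
```

```bash
python3 - <<'E'
from h import *
s=bot.read_state(); print(s['time_s'],s['position'],s['tcp_rot'][:,1],s['force'],s['joint_positions'])
m=imaging.camera_model('wrist'); im=imaging.capture('wrist'); np.save('w1.npy',m,allow_pickle=True)
print(m)
cv2.imwrite('pics/w1.png',im[:,:,::-1])
a=cv2.resize(im[:,:,::-1],(800,600),interpolation=cv2.INTER_CUBIC); cv2.imwrite('pics/w1b.png',a)
E
```

```text
1.3 [0.52288189 0.23189961 0.30198913] [-1.08833331e-01  9.94059906e-01  4.58159974e-04] [-0.93107278  0.00291617 -0.2252166 ] [ 1.27080158e+01  2.13822145e+01  8.40598702e+01  3.77334855e-02
  7.46459568e+01 -8.35500915e+01]
{'fx': 297.3186396354542, 'fy': 297.3186396354542, 'cx': 255.31862077918768, 'cy': 198.43730854738158, 'T': array([[-1.09057492e-01,  9.50390499e-01,  2.91314887e-01,
         4.43845482e-01],
       [ 9.94035367e-01,  1.04384097e-01,  3.15855811e-02,
         2.23312070e-01],
       [-3.90005293e-04,  2.93021945e-01, -9.56105636e-01,
         4.63186726e-01],
       [ 0.00000000e+00,  0.00000000e+00,  0.00000000e+00,
         1.00000000e+00]])}
```

View pics/w1b.png

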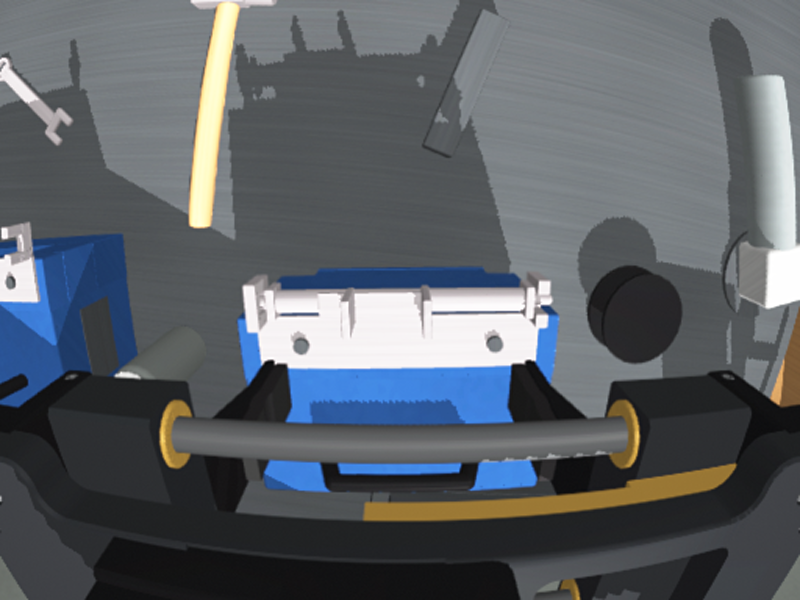

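The wrist view (800 px scale) shows the hung door, with finger plates at about (347,312) and (427,312) and lugs at (257,300) and (540,300). I'll enlarge it.

```bash
python3 - <<'E'
import cv2
t=cv2.imread('pics/w1.png')
cv2.imwrite('pics/w1c.png',cv2.resize(t[165:245,150:360],None,fx=3.8,fy=3.8,interpolation=cv2.INTER_CUBIC))
E
```

```text
(no output)
```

View pics/w1c.png

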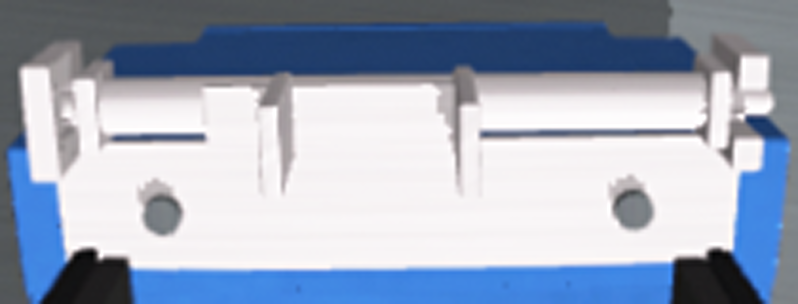

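```bash
python3 - <<'E'
from h import *
m=np.load('w1.npy',allow_pickle=True).item()
c=np.array([.6182,.2404]);yw=np.radians(6.4);X=np.array([np.cos(yw),np.sin(yw)]);Y=np.array([-X[1],X[0]])
for n,u,v,z in[('pin outer front',273,75,.209),('pin outer back',260,108,.209),('fix outer front',473,68,.209),('fix outer back',479,105,.209),('screwL',162,215,.156),('screwR',633,210,.156),('plate back L',60,268,.153),('plate back R',738,262,.153),('stub tip',770,102,.165),('-y lug inner front top',80,42,.181),('-y lug outer',22,68,.181)]:
    p=onz('wrist',150+(u+.5)/3.8-.5,165+(v+.5)/3.8-.5,z,m)[:2];d=p-c
    print(n,p.round(4),(d@X*1e3).round(1),(d@Y*1e3).round(1))
E
```

```text
pin outer front [0.5116 0.2005] -110.4 -27.8
pin outer back [0.5199 0.198 ] -102.4 -31.1
fix outer front [0.5049 0.2466] -111.9 18.8
fix outer back [0.5136 0.2491] -103.0 20.3
screwL [0.5719 0.1658] -54.4 -69.0
screwR [0.555  0.3042] -55.7 70.4
plate back L [0.5949 0.1332] -35.1 -103.9
plate back R [0.5699 0.3416] -36.7 105.9
stub tip [0.5155 0.3364] -91.4 106.8
-y lug inner front top [0.5154 0.146 ] -112.6 -82.3
-y lug outer [0.5241 0.1299] -105.8 -99.3
```

Measured plate midpoint is 5 mm to -y of the case middle, as the hung-door geometry predicts. The feeder yaw is about 6.8°. Descending around the plates.

>>> {"fn": "drive_tool", "kwargs": {
  "deltas": "87 2.5 -1 -30 0.01; 87 2.5 -1 -65 0.01; 87 2.5 -1 -95 0.01; 87 2.5 -1 -113 0.01; 87 2.5 -1 -122 0.01; 87 2.5 -1 -122 0.01; 87 2.5 -1 -122 0.01"
}}

```text
time_s: 2.05
position: [0.5256, 0.2324, 0.1813]
tcp_rot: [[-0.993, -0.122, 0.001], [-0.122, 0.993, 0.0], [-0.001, 0.0, -1.0]]
force: [-0.3, 0.7, 0.2]
opening: 1.0
grasp_force: 0.0
```

>>> {"fn": "drive_tool", "kwargs": {
  "deltas": "50 0 0 0 0; 50 0 0 0 0; 50 0 0 0 0; 50 0 0 0 0; 50 0 0 0 0; 50 0 0 0 0"
}}

```text
time_s: 2.65
position: [0.526, 0.2299, 0.1809]
tcp_rot: [[-0.993, -0.121, 0.001], [-0.121, 0.993, -0.003], [-0.0, -0.003, -1.0]]
force: [0.7, -5.1, -0.2]
opening: 0.597
grasp_force: 2.5
```

>>> {"fn": "drive_tool", "kwargs": {
  "deltas": "44 0 0 0 0; 40 0 0 0 0; 30 0 0 0 0; 30 0 0 0 0; 30 0 0 0 0; 30 0 0 0 0; 30 0 0 0 0"
}}

```text
time_s: 3.35
position: [0.5251, 0.2317, 0.1803]
tcp_rot: [[-0.993, -0.121, -0.001], [-0.121, 0.993, 0.0], [0.001, 0.0, -1.0]]
force: [0.4, -0.1, -3.8]
opening: 0.431
grasp_force: 29.8
```

>>> {"fn": "drive_tool", "kwargs": {
  "deltas": "30 0 0 3 0; 30 0 0 8 0; 30 0 0 15 0; 30 0 0 25 0; 30 0 0 25 0"
}}

```text
time_s: 3.85
position: [0.5269, 0.2319, 0.2077]
tcp_rot: [[-0.993, -0.121, 0.004], [-0.121, 0.993, 0.001], [-0.004, 0.0, -1.0]]
force: [0.2, 0.0, -3.8]
opening: 0.43
grasp_force: 29.8
```

>>> {"fn": "drive_tool", "kwargs": {
  "deltas": "30 0 0 35 0; 30 0 0 75 0; 30 0 0 115 0; 30 0 0 135 0; 30 0 0 135 0; 30 35 4 135 0; 30 70 8 135 0; 30 99 12 135 0; 30 99 12 135 0; 30 99 12 135 0; 30 99 12 135 0"
}}

```text
time_s: 4.95
position: [0.6229, 0.2434, 0.3388]
tcp_rot: [[-0.993, -0.121, -0.004], [-0.121, 0.993, -0.001], [0.004, -0.0, -1.0]]
force: [-0.7, 0.5, -3.9]
opening: 0.43
grasp_force: 30.0
```

```bash
python3 - <<'E'
from h import *
s=bot.read_state(); print(s['time_s'],s['position'],s['tcp_rot'][:,1],s['force'],s['opening'])
m=imaging.camera_model('wrist'); im=imaging.capture('wrist'); np.save('w2.npy',m,allow_pickle=True)
print(m['T'])
cv2.imwrite('pics/w2.png',im[:,:,::-1])
for P in [(.572,.166,.156),(.555,.304,.156),(.5228,.2293,.165)]: print(proj('wrist',P,m))
cv2.imwrite('pics/w2b.png',cv2.resize(im[60:260,120:390,::-1],None,fx=2.9,fy=2.9,interpolation=cv2.INTER_CUBIC))
E
```

```text
4.95 [0.62294179 0.24341039 0.33881063] [-1.21023809e-01  9.92649588e-01 -1.82507064e-04] [-0.69488418  0.47931897 -3.85877876] 0.4302491645255423
[[-0.12125996  0.94974659  0.28857831  0.54440136]
 [ 0.99262021  0.11633421  0.03422662  0.23399038]
 [-0.00106491  0.29059899 -0.95684434  0.50020186]
 [ 0.          0.          0.          1.        ]]
[194.81150277 128.26714513]
[314.26921665 128.10493659]
[253.79954492  91.27789033]
```

View pics/w2b.png

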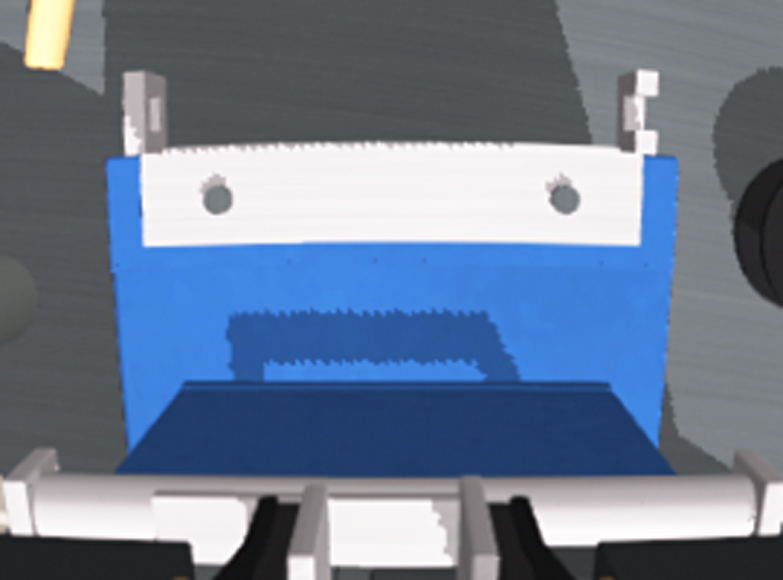

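>>> {"fn": "drive_tool", "kwargs": {
  "deltas": "30 0 -12 0 0; 30 -1 -40 0 -0.005; 30 -2 -85 0 -0.01; 30 -3 -130 0 -0.015; 30 -4 -175 0 -0.02; 30 -5 -220 0 -0.027; 30 -6 -265 0 -0.027; 30 -6 -310 0 -0.027; 30 -6 -355 0 -0.027; 30 -6 -395 0 -0.027; 30 -6 -416 0 -0.027; 30 -6 -424 0 -0.027"
}}

```text
time_s: 6.2
position: [0.6174, -0.1837, 0.3408]
tcp_rot: [[-0.996, -0.09, 0.0], [-0.09, 0.996, -0.001], [0.0, -0.001, -1.0]]
force: [-0.4, -0.1, -3.5]
opening: 0.429
grasp_force: 30.0
```

>>> {"fn": "drive_tool", "kwargs": {
  "deltas": "30 0 0 0 0; 30 0 0 0 0; 30 0 0 0 0"
}}

```text
time_s: 6.5
position: [0.6184, -0.1786, 0.3407]
tcp_rot: [[-0.995, -0.096, -0.0], [-0.096, 0.995, 0.001], [0.0, 0.001, -1.0]]
force: [-0.5, -0.5, -4.3]
opening: 0.432
grasp_force: 30.0
```

```bash
python3 - <<'E'
from h import *
s=bot.read_state(); print(s['time_s'],s['position'],s['tcp_rot'][:,1],s['force'],s['opening'])
m=imaging.camera_model('wrist'); im=imaging.capture('wrist'); np.save('w3.npy',m,allow_pickle=True)
cv2.imwrite('pics/w3.png',im[:,:,::-1])
cv2.imwrite('pics/w3b.png',cv2.resize(im[60:260,120:390,::-1],None,fx=2.9,fy=2.9,interpolation=cv2.INTER_CUBIC))
E
```

```text
6.5 [ 0.618356   -0.17863137  0.34074615] [-9.60406944e-02  9.95377199e-01  6.45871421e-04] [-0.5244109  -0.47844127 -4.33306446] 0.43204752178600075
```

View pics/w3b.png

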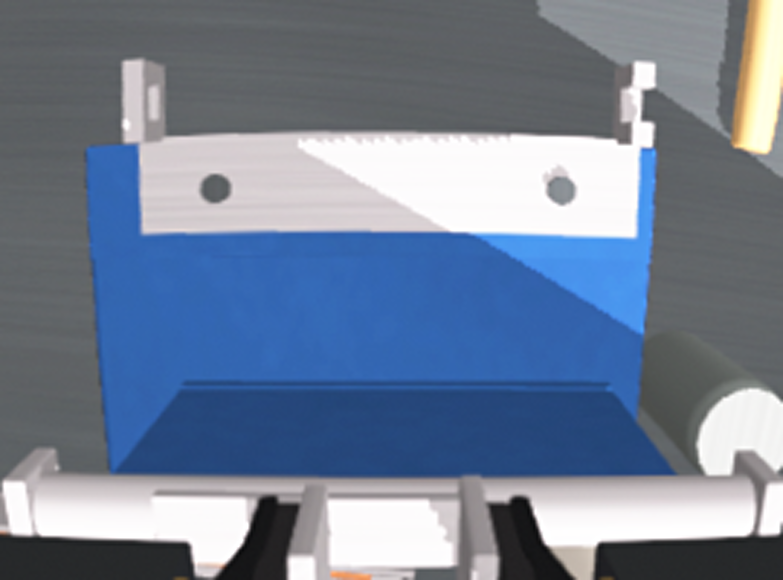

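The new bracket's screws are at crop px (216,188) and (561,190), against (217,199) and (565,199) on the old one. I'll work out the transfer from old to new.

```bash
python3 - <<'E'
from h import *
def meas(k,scr,cor):
    m=np.load(f'w{k}.npy',allow_pickle=True).item(); im=cv2.imread(f'pics/w{k}.png'); g=cv2.cvtColor(im,cv2.COLOR_BGR2GRAY).astype(float)
    o=[]
    for u,v in scr:
        u=120+(u+.5)/2.9-.5;v=60+(v+.5)/2.9-.5
        x0,y0=int(round(u))-7,int(round(v))-7;w=g[y0:y0+15,x0:x0+15];k_=np.clip(150-w,0,60)
        yy,xx=np.mgrid[y0:y0+15,x0:x0+15];d=np.hypot(xx-u,yy-v)<6;k_=k_*d
        c=((xx*k_).sum()/k_.sum(),(yy*k_).sum()/k_.sum());print('ref',np.round((u,v),1),np.round(c,1))
        o.append(onz('wrist',*c,.156,m)[:2])
    q=[onz('wrist',120+(u+.5)/2.9-.5,60+(v+.5)/2.9-.5,.153,m)[:2] for u,v in cor]
    for a in(o,q):
        d=a[1]-a[0];print(k,'mid',np.mean(a,0).round(4),'len',np.linalg.norm(d).round(4),'yaw',np.degrees(np.arctan2(-d[0],d[1])).round(2))
    M=(np.mean(o,0)+np.mean(q,0))/2;d=(o[1]-o[0])+(q[1]-q[0]);return M,np.arctan2(-d[0],d[1])
Mo,yo=meas(2,[(217,199),(565,199)],[(143,246),(641,244)])
Mn,yn=meas(3,[(216,188),(561,190)],[(141,234),(636,237)])
R=lambda a:np.array([[np.cos(a),-np.sin(a)],[np.sin(a),np.cos(a)]])
g=np.array([.5251,.2317]); l=R(yo).T@(g-Mo); print('grip in old bracket',l*1e3,np.degrees([yo,yn]))
l[1]=0; t=Mn+R(yn)@l; s=bot.read_state(); p=s['position']; yt=np.arctan2(-s['tcp_rot'][0,1],s['tcp_rot'][1,1])
print('target',t,'delta mm',(t-p[:2])*1e3,'twist',yn-yt, 'unit X',R(yn)[:,0])
E
```

```text
ref [194.5 128.3] [194.7 128.3]
ref [314.5 128.3] [313.8 127.9]
2 mid [0.5635 0.2347] len 0.1387 yaw 7.11
2 mid [0.5816 0.2375] len 0.2062 yaw 7.19
ref [194.2 124.5] [193.8 124.6]
ref [313.1 125.2] [312.3 124.8]
3 mid [ 0.5556 -0.1874] len 0.1383 yaw 5.33
3 mid [ 0.574  -0.1851] len 0.2056 yaw 5.13
grip in old bracket [-47.59439321   1.57073717] [7.16103576 5.21154858]
target [ 0.51741617 -0.19056389] delta mm [-101.08626733  -11.87235716] twist -0.005410129644888281 unit X [0.99586611 0.09083331]
```

>>> {"fn": "drive_tool", "kwargs": {
  "deltas": "30 -12 -2 0 0; 30 -40 -5 0 -0.005; 30 -75 -9 0 -0.005; 30 -95 -11.5 0 -0.005; 30 -100.5 -12 0 -0.005; 30 -100.5 -12 -10 -0.005; 30 -100.5 -12 -35 -0.005; 30 -100.5 -12 -65 -0.005; 30 -100.5 -12 -90 -0.005; 30 -100.5 -12 -108 -0.005; 30 -100.5 -12 -116 -0.005; 30 -100.5 -12 -118 -0.005"
}}

```text
time_s: 7.75
position: [0.5183, -0.192, 0.2212]
tcp_rot: [[-0.996, -0.09, -0.001], [-0.09, 0.996, 0.001], [0.001, 0.001, -1.0]]
force: [0.2, -0.4, -3.8]
opening: 0.434
grasp_force: 30.0
```

>>> {"fn": "drive_tool", "kwargs": {
  "deltas": "30 0 0 0 0; 30 0 0 0 0; 30 0 0 -2 0; 30 0 0 -4 0; 30 0 0 -6 0; 30 0 0 -8 0; 30 0 0 -8 0"
}}

```text
time_s: 8.45
position: [0.5177, -0.1923, 0.2142]
tcp_rot: [[-0.996, -0.089, -0.001], [-0.089, 0.996, 0.0], [0.001, 0.0, -1.0]]
force: [-1.0, 1.0, -4.7]
opening: 0.433
grasp_force: 30.0
```

>>> {"fn": "drive_tool", "kwargs": {
  "deltas": "30 0 0 -2 0; 30 0 0 -4 0; 30 0 0 -6 0; 30 0 0 -7.5 0; 30 0 0 -9 0; 30 0 0 -10.5 0; 30 0 0 -12 0; 30 0 0 -12 0"
}}

```text
time_s: 9.25
position: [0.5178, -0.1923, 0.2023]
tcp_rot: [[-0.996, -0.089, -0.0], [-0.089, 0.996, 0.0], [0.0, 0.0, -1.0]]
force: [0.1, 0.5, -3.3]
opening: 0.431
grasp_force: 30.0
```

>>> {"fn": "drive_tool", "kwargs": {
  "deltas": "30 0 0 -2 0; 30 0 0 -4 0; 30 0 0 -6 0; 30 0 0 -8 0; 30 0 0 -10 0; 30 0 0 -11 0; 30 0 0 -11 0"
}}

```text
time_s: 9.95
position: [0.5179, -0.1924, 0.1913]
tcp_rot: [[-0.996, -0.089, -0.0], [-0.089, 0.996, 0.0], [0.0, 0.0, -1.0]]
force: [0.6, -0.2, -4.3]
opening: 0.43
grasp_force: 30.0
```

>>> {"fn": "drive_tool", "kwargs": {
  "deltas": "30 0 0 -2 0; 30 0 0 -4 0; 30 0 0 -6 0; 30 0 0 -7.5 0; 30 0 0 -8.5 0; 30 0 0 -9 0; 30 0 0 -9 0"
}}

```text
time_s: 10.65
position: [0.518, -0.1924, 0.1825]
tcp_rot: [[-0.996, -0.089, -0.0], [-0.089, 0.996, 0.0], [0.0, 0.0, -1.0]]
force: [0.2, -0.4, -3.5]
opening: 0.429
grasp_force: 30.0
```

>>> {"fn": "drive_tool", "kwargs": {
  "deltas": "30 0 0 -0.5 0; 30 0 0 -1 0; 30 0 0 -1.5 0; 30 0 0 -1.5 0"
}}

```text
time_s: 11.05
position: [0.5181, -0.1925, 0.1814]
tcp_rot: [[-0.996, -0.089, 0.0], [-0.089, 0.996, -0.0], [-0.0, -0.0, -1.0]]
force: [-0.1, -1.3, -0.5]
opening: 0.434
grasp_force: 30.0
```

The weight is now carried by the seat at the expected depth (force z went from -3.5 to -0.5). Letting the pin out gradually.

>>> {"fn": "drive_tool", "kwargs": {
  "deltas": "40 0 0 0 0; 42 0 0 0 0; 44 0 0 0 0; 47 0 0 0 0; 50 0 0 0 0; 54 0 0 0 0; 58 0 0 0 0; 62 0 0 0 0; 66 0 0 0 0; 70 0 0 0 0; 70 0 0 0 0; 70 0 0 0 0"
}}

```text
time_s: 12.25
position: [0.5178, -0.1919, 0.181]
tcp_rot: [[-0.996, -0.089, -0.0], [-0.089, 0.996, 0.001], [0.0, 0.001, -1.0]]
force: [-1.2, -0.6, 0.3]
opening: 0.799
grasp_force: 0.0
```

>>> {"fn": "drive_tool", "kwargs": {
  "deltas": "87 0 0 0 0; 87 0 0 0 0; 87 0 0 0 0; 87 0 0 5 0; 87 0 0 25 0; 87 0 0 60 0; 87 0 0 95 0; 87 0 0 120 0; 87 0 0 120 0; 87 0 0 120 0"
}}

```text
time_s: 13.25
position: [0.5179, -0.1924, 0.3014]
tcp_rot: [[-0.996, -0.089, 0.001], [-0.089, 0.996, -0.0], [-0.001, -0.001, -1.0]]
force: [-0.1, -0.5, -0.4]
opening: 1.004
grasp_force: 0.0
```

```bash
python3 - <<'E'
from h import *
s=bot.read_state(); print(s['time_s'],s['position'],s['force'],s['opening'])
im=imaging.capture('wrist'); sc=imaging.capture('scene')
a=cv2.resize(im[165:245,150:360,::-1],None,fx=3.8,fy=3.8,interpolation=cv2.INTER_CUBIC)
b=cv2.resize(sc[120:235,155:290,::-1],None,fx=2.5,fy=2.5,interpolation=cv2.INTER_CUBIC)
c=np.zeros((a.shape[0]+b.shape[0],798,3),np.uint8);c[:a.shape[0],:a.shape[1]]=a;c[a.shape[0]:,:b.shape[1]]=b
cv2.imwrite('pics/f.png',c)
E
```

```text
13.25 [ 0.51787668 -0.19235288  0.30137332] [-0.13933107 -0.45446503 -0.37212449] 1.0035074375387258
```

View pics/f.png

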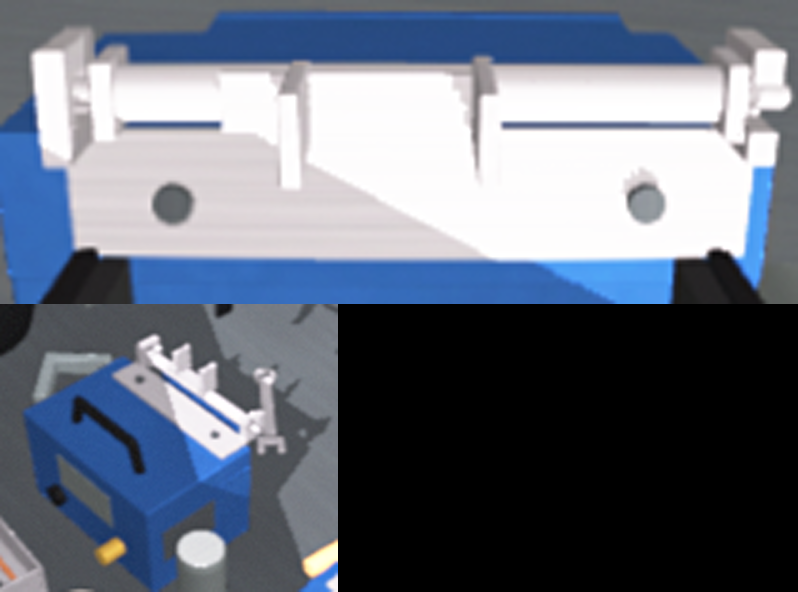

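The view matches the original hung door. The stub is in the slot at (770,97). The plates' outer spacing is about 217 crop px, against about 216 before, so the pin is fully out through its lug.

```bash
python3 -c "
from rig import bot
print(bot.hand_in())"
```

```text
the job is handed in; nothing more can be done
None
```

The door now hangs on the new feeder's bracket, with its stub in the slot and its pin fully out in the last pictures; I handed the job in at about 13 s, and no result came back.

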